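Shut and lock the gear-case hatch with its spring-loaded captive screw

TASK

Slide the red hatch of the gear case fully shut. Then pull the yellow spring-loaded captive screw up against its spring, turning it clockwise until its lugs find the thread, and drive it clockwise until it is fully home and stays up by itself when you let go. Never force it, neither pulling nor pressing, and leave the loose tools and parts on the bench where they are.

Things in the scene. Friction and masses are not known exactly. Their poses are not given: they have to be found in the camera images.
- gearcase: Green gear case of a bench machine, fixed, 160 (x) x 270 (y) x 70 mm, with a grey motor (75 mm dia, top 80 mm up) sticking 112 mm out of its +y end. Origin: centre of the case's underside, on the bench; z up. Steel guide rails along both long top edges reach to 84 mm; a steel end stop at the +y end, 88 mm above the bench, stops the hatch when shut.
- hatch (a joint): The red sliding hatch on top of the gear case, 144 (x) x 150 (y) x 8 mm, top face 78 mm above the bench. Value: m still open; 0 = fully shut against the end stop, up to 0.09 open (it then lies shifted along the case's -y). It sticks with about 3 N and stays where it is left.
- rib (a point): Grip point of the black rib on the hatch: rib 70 mm along case x, 14 mm thick along case y, top 108 mm above the bench; this point is 94 mm above the bench, 14 mm below the rib's top, in its middle. Axes parallel to the gear case's. The screw's axis is 77 mm from it, towards +y.
- knob (a point): Grip point of the screw's yellow bar knob, on the screw's axis: bar 40 mm long (this point's x axis), 14 mm thick (y axis), 33 mm tall; the point is 12 mm below its top and, with the screw in, 111 mm above the bench; z up along the screw. Below the bar a 34 mm disc, its top 20 mm under this point. The screw rides in the hatch, 65 mm from the case's middle towards +y when shut.
- screw_pull (a joint): How far the screw is pulled out (up), m: 0 = sprung in, 0.017 = outer limit. Spring: 4 N at 0 plus 0.4 N per mm, damped. Under a thread ramp it is blocked at 2.5 to 7 mm; in a gap it comes up to 17. Held up there, turned clockwise 0.6 rad, then eased down, it rides the ramps, from about 10 mm (start) to 13.7 mm (fully home, at a hard stop), and stays up if released. Before that it springs back.
- screw_turn (a joint): Turn of the screw, rad, growing clockwise seen from above; at 0 the bar lies along the case's x axis. Turns with light friction (under 0.15 N m, also on the thread), freely while not engaged. From blocked to a gap takes up to 1.8 rad clockwise; from a gap to fully home, where a stop blocks further turning, 1 to 2 rad: let go and take a new grip in between as needed.
- nut (a joint): Lift of the floating nut plate hidden under the shut hatch, m (10 N per mm): 0 unloaded, positive when the screw is pulled against it, about -0.001 under the screw's spring when home; beyond 0.0022 either way (22 N) it is forced. It has three thread ramps of 65 degrees with gaps between, for the screw's three lugs; its angle is unknown and cannot be seen. Engages only with the hatch shut.
- spare_ring: Loose brass ring, 54 mm outer, 24 mm inner, 14 mm thick, lying on the bench near the gear case. Origin: centre of its underside.
- spanner: Loose steel spanner lying on the bench beyond the gear case, along its own x.
- driver: Loose screwdriver lying on the bench to the left.
- oil: Loose yellow oil bottle, 56 mm dia, 130 mm tall, standing far right. Origin: centre of its underside.
- jar: Loose glass jar, 64 mm dia, 80 mm tall, standing far left. Origin: centre of its underside.
- roller: Loose grooved steel roller, 50 mm dia, 44 mm tall, standing to the right. Origin: centre of its underside.

How it is judged:
By the outcome, as a careful person would: the job done as asked, in the order asked, and still so for the second after the job is handed in, with the robot touching nothing.
It also fails if it takes over 72 s, if anything falls off the work surface, if the arm or the gripper's body presses on something with over 40 N, if the wrist force passes 120 N, or if a joint passes its speed limit or range.

ROBOT

A 6-joint arm with a two-finger parallel gripper is mounted at the origin on the work surface. World frame = base frame: x ahead of the robot, y to its left, z up, the work surface at z = 0. Lengths are in mm, angles in rad, forces in N, time in s.
With the tool pointing down it reaches from about 350 to 950 mm from the base axis. Payload 17.4 kg.
Tool frame: the origin (TCP) lies on the mounting face of the last link; the fingertips stand 186 mm ahead of it and the grasp point (between the pads) lies 167 mm ahead of it; x points along the fingers, z is the direction in which the jaws open and shut, and the axes are right-handed (so a half turn about x gives the same grasp; the last joint's range is limited). The gripper opens to 93 mm and grips with 3 to 60 N. Pads are 15 mm wide; open, the fingers measure 128 mm over their backs; the gripper's body (75 mm by 188 mm) begins 65 mm behind the grasp point.
Start: joints at [-0.038, 0.116, 1.442, -0, 1.584, -0.038], TCP at [675.007, -0.009, 404.746] pointing down, gripper open.
Joint ranges: [-2.83, 2.83], [-0.83, 2.19], [0.07, 2.5], [-1.14, 4.28], [0.01, 3], [-2.97, 2.97]. Speed limits (rad/s): [1.89, 1.89, 2.22, 3.14, 3.14, 3.14].

INTERFACE

Orientations are given as a rotation vector (axis times angle).
In Python, from bench import env gives the robot as it stands.
- The arm moves only by the shell command python3 -m pendant 'ROWS' [OPENING] [FORCE]. ROWS is JSON, a list of rows, each a list of 6 numbers: the shift along the tool's x, y, z in m, then the turn, a rotation vector about the tool's x, y, z in rad. A call has 1 to 8 rows; each row shifts and turns the pose as measured when the row begins, along the tool's axes as they then stand; what a row does not reach is not made up. A row lasts 1/8 s, in which the tool goes at most 62.5 mm and 10.7 degrees, less where a joint would pass 70% of its speed; a pose out of reach is approached as far as the arm can. A call with a gripper value outside its range is refused whole. OPENING is the finger opening in m, from 0 to 0.093, set as the call begins (- or left out, the last holds). The fingers move at their own pace and stop on an object; FORCE is the grip in N (left out, the last holds). Time passes only in rows, so rows that do not move let the fingers close. It gives the time, the measured TCP pose, the force and the opening at its end, in the units of the state.
- env.sense(): the state, without advancing time (a new reading comes with each control period).
- env.capture(name): name is "scene" or "side" or "wrist"; returns the picture (400x640x3 uint8, blue, green, red); there is no depth.
- env.camera_model(name): a dict with "mtx" (3x3 intrinsics, pixels), "D" ([k1, k2, p1, p2, k3] as OpenCV has them; the pictures are not rectified), "xyz" and "rotation" of the camera in the world; the wrist camera has in their place "tool_from_camera" (4x4, takes a point from camera to tool coordinates, whose origin is the TCP and whose axes are the tool frame's). Camera axes: x right, y down, z forward; pixel columns grow to the right and rows downward; lengths in mm; the calibration is good to about 2 mm. A picture is of the moment at which its call begins: read the wrist's pose just before it. camera_model takes no time and is no camera call.
- env.sign_off(): hands the job in, once; it reports no verdict.
The state is a dict: "time": time; "q": joint angles; "joint_vel": joint speeds; "effort": joint torques, N m; "tcp_pos": TCP position; "eef_rot": TCP orientation; "wrist_force": force on the tool from outside, world axes, zero at the start; "torque": the same for the moment, N m; "gripper_width": opening from 0.0 (shut) to 1.0 (fully open).
Only numpy, scipy, OpenCV 4.12 (cv2) and the standard library are available. Lean on these libraries where they do the work, as an engineer would, in place of code of your own. Each camera call takes 0.05 s, during which the arm holds its last target.

## Working session

There is one attempt and no reset: what is moved stays moved. The work goes in short steps, Python scripts to look and compute and a shell command to move; the robot and the scene stay as the last step left them, time stands still between calls to the robot, and variables do not carry over. Pictures are saved under pics/ and viewed, and the job is handed in when it is done.

```bash
ls; mkdir -p pics; python3 - <<'E'
from bench import env
import cv2
print(env.sense())
for n in ("scene","side","wrist"):
    m=env.camera_model(n); print(n,m)
    cv2.imwrite(f"pics/{n}0.png",env.capture(n))
E
```

```text
pics
{'time': 0.0, 'q': array([-3.78042811e-02,  1.16487347e-01,  1.44226069e+00, -4.20612071e-06,
        1.58399719e+00, -3.78118135e-02]), 'joint_vel': array([ 0.00114963,  0.00029435, -0.00085783,  0.00032701,  0.00111783,
       -0.00031585]), 'effort': array([-2.39607485e-03, -7.21266031e+01, -6.22611737e+01,  7.77577632e-02,
        2.38535833e-02, -2.17692599e-05]), 'tcp_pos': array([ 6.75011714e+02, -1.27527976e-02,  4.04006979e+02]), 'eef_rot': array([2.50456190e-05, 1.57194823e+00, 3.67958147e-05]), 'wrist_force': array([ 0.50401927, -0.2147731 ,  1.15486359]), 'torque': array([-0.01473168, -0.01650376,  0.01982141]), 'gripper_width': 1.0031649873046165}
scene {'mtx': array([[482.66095834,   0.        , 313.91360152],
       [  0.        , 482.66095834, 192.56597517],
       [  0.        ,   0.        ,   1.        ]]), 'D': array([0.02951868, 0.        , 0.        , 0.        , 0.        ]), 'xyz': array([1138.41661851,  375.78046615, 1200.82764565]), 'rotation': array([-1.35416015, -2.43890362,  0.71701249])}
side {'mtx': array([[435.05967097,   0.        , 316.7624439 ]
[... 215 characters left out ...]
093.66571918,  857.28149272]), 'rotation': array([-0.50410982,  2.54155909, -1.36995805])}
wrist {'mtx': array([[300.32773028,   0.        , 324.15699996],
       [  0.        , 300.32773028, 203.94588706],
       [  0.        ,   0.        ,   1.        ]]), 'D': array([-0.05109444,  0.        ,  0.        ,  0.        ,  0.        ]), 'tool_from_camera': array([[ 2.58938148e-04, -2.90977125e-01,  9.56729975e-01,
         2.02374275e+01],
       [ 5.59181131e-04, -9.56729816e-01, -2.90977228e-01,
         8.18144266e+01],
       [ 9.99999810e-01,  6.10330454e-04, -8.50249287e-05,
         3.11802361e-01],
       [ 0.00000000e+00,  0.00000000e+00,  0.00000000e+00,
         1.00000000e+00]])}
```

View pics/scene0.png

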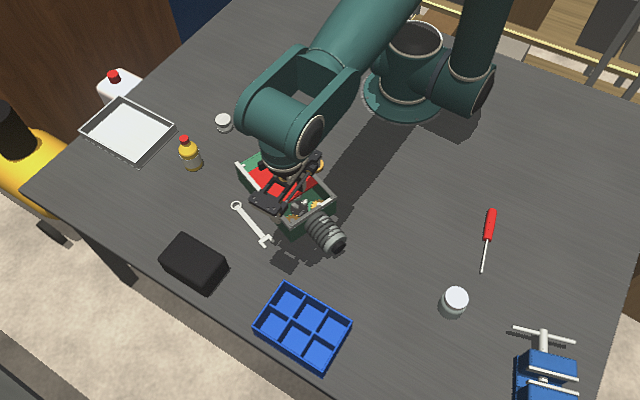

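View pics/side0.png

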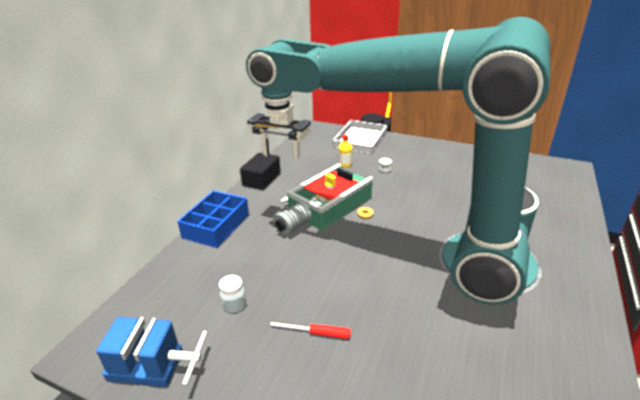

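View pics/wrist0.png

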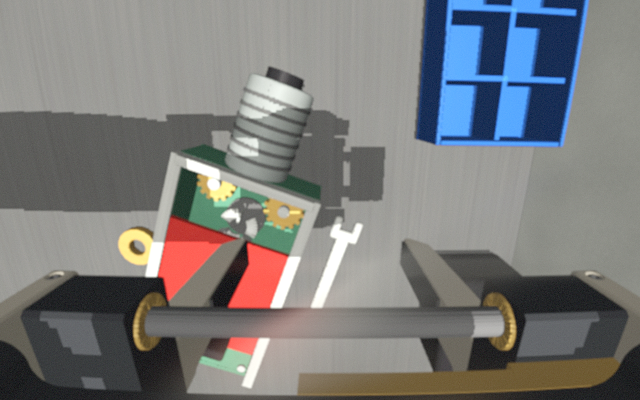

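```bash
python3 - <<'E'
import cv2
a=cv2.imread('pics/wrist0.png'); cv2.imwrite('pics/w0c.png',cv2.resize(a[60:400,110:370],None,fx=2.3,fy=2.3,interpolation=2)[:600])
cv2.imwrite('pics/w0c.png',cv2.resize(a[140:400,110:370],None,fx=2.3,fy=2.3,interpolation=2))
a=cv2.imread('pics/side0.png'); cv2.imwrite('pics/s0c.png',cv2.resize(a[150:250,260:390],None,fx=6,fy=6,interpolation=2))
E
```

```text
(no output)
```

View pics/w0c.png

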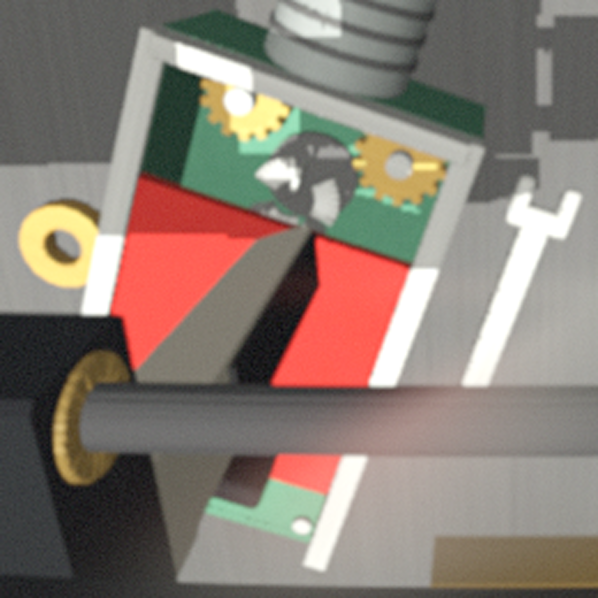

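View pics/s0c.png

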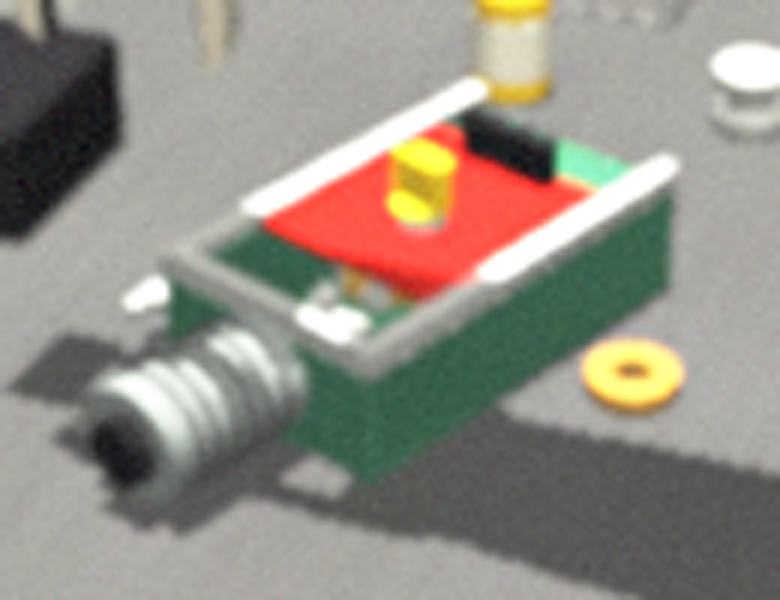

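```bash
cat > h.py <<'E'
import numpy as np, cv2
from scipy.spatial.transform import Rotation as R
def campose(m,tcp=None,rot=None):
    if 'tool_from_camera' in m:
        T=np.eye(4);T[:3,:3]=R.from_rotvec(rot).as_matrix();T[:3,3]=tcp
        return T@m['tool_from_camera']
    T=np.eye(4);T[:3,:3]=R.from_rotvec(m['rotation']).as_matrix();T[:3,3]=m['xyz'];return T
def back(m,T,px,h):
    u=cv2.undistortPoints(np.array([[px]],float),m['mtx'],m['D'])[0,0]
    d=T[:3,:3]@[u[0],u[1],1];o=T[:3,3];return o+d*(h-o[2])/d[2]
def fwd(m,T,P):
    P=np.atleast_2d(P);Ti=np.linalg.inv(T)
    return cv2.projectPoints((P@Ti[:3,:3].T+Ti[:3,3]),np.zeros(3),np.zeros(3),m['mtx'],m['D'])[0][:,0]
E
python3 - <<'E'
from bench import env
from h import *
s=env.sense()
m=env.camera_model('wrist');T=campose(m,s['tcp_pos'],s['eef_rot'])
for n,c,h in (('L+y',(145,30),88),('R+y',(484,148),88),('R-y',(320,570),84)):
    px=(c[0]/2.3+110,c[1]/2.3+140);print(n,back(m,T,px,h))
m=env.camera_model('side');T=campose(m)
for n,c,h in (('L+y',(165,262),88),('R+y',(365,370),88),('R rail -y outer',(680,160),84),('L rail -y',(480,80),84),('knobtop',(425,152),123),('ribtopL',(470,112),108),('ribtopR',(553,150),108)):
    px=(c[0]/6+260,c[1]/6+150);print(n,back(m,T,px,h))
E
```

```text
L+y [524.76813858  44.56889942  88.        ]
R+y [671.18982071  -8.62256444  88.        ]
R-y [ 576.0344673  -263.43957368   84.        ]
L+y [659.68513237   1.53096906  88.        ]
R+y [514.33283922  59.63812783  88.        ]
R rail -y outer [ 427.47504579 -217.3990239    84.        ]
L rail -y [ 573.75316168 -269.64194257   84.        ]
knobtop [ 546.92909776 -108.42788088  123.        ]
ribtopL [ 549.40998717 -187.35051617  108.        ]
ribtopR [ 488.25339909 -161.65606602  108.        ]
```

```bash
python3 -m pendant '[[0,-0.055,-0.025,0,0,0],[0,-0.055,-0.025,0,0,0],[0,-0.055,-0.025,0,0,0],[0,0,0,-0.18,0,0],[0,0,0,-0.18,0,0],[0,0,0,-0.18,0,0],[0,0,0,-0.18,0,0],[0,0,0,-0.18,0,0]]'; python3 -m pendant '[[0,0,0,-0.18,0,0],[0,0,0,-0.18,0,0],[0,0,0,0,0,0]]'
```

```text
time: 1.15
tcp_pos: [597.2, -170.4, 401.7]
eef_rot: [-0.722, 1.451, 0.726]
wrist_force: [-0.4, 0.2, -0.5]
gripper_width: 0.998
time: 1.52
tcp_pos: [597.1, -170.4, 400.9]
eef_rot: [-1.003, 1.33, 1.01]
wrist_force: [-0.6, 0.9, 0.5]
gripper_width: 0.998
```

```bash
cat > cap.py <<'E'
import sys,pickle,numpy as np,cv2
from bench import env
from h import *
n=sys.argv[1]; s=env.sense(); a=env.capture('wrist')
cv2.imwrite(f'pics/{n}.png',a); pickle.dump(s,open(f'pics/{n}.pkl','wb'))
Rm=R.from_rotvec(s['eef_rot']).as_matrix()
print(s['tcp_pos'],'yaw z',np.degrees(np.arctan2(Rm[1,2],Rm[0,2])),'x axis',Rm[:,0],s['time'])
E
python3 cap.py w1
python3 -c "
import cv2;a=cv2.imread('pics/w1.png');cv2.imwrite('pics/w1b.png',cv2.resize(a,(800,500),interpolation=2))"
```

```text
[ 597.10927859 -170.36302033  400.90200895] yaw z 74.4036344575187 x axis [-0.00551117  0.00111456 -0.99998419] 1.525
```

View pics/w1b.png

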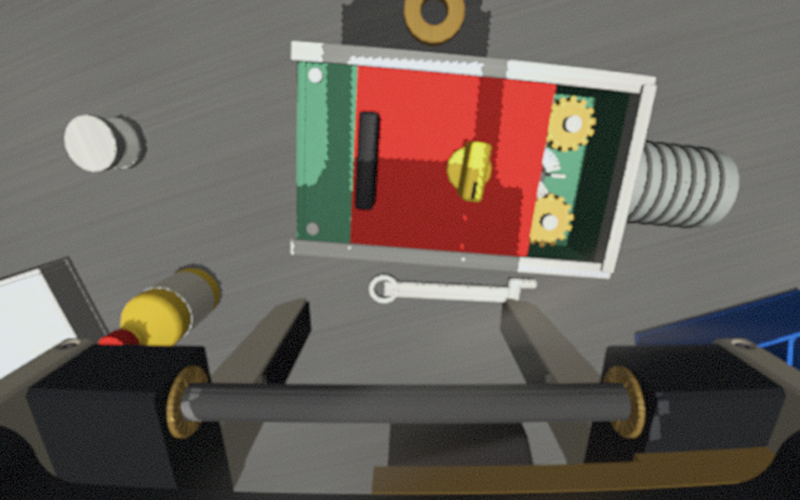

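```bash
python3 -c "
import cv2;a=cv2.imread('pics/w1.png');cv2.imwrite('pics/w1c.png',cv2.resize(a[20:240,220:540],None,fx=2.5,fy=2.5,interpolation=2));cv2.imwrite('pics/w1d.png',cv2.resize(a[80:180,270:410],None,fx=5.7,fy=5.7,interpolation=2))"
```

```text
(no output)
```

View pics/w1c.png

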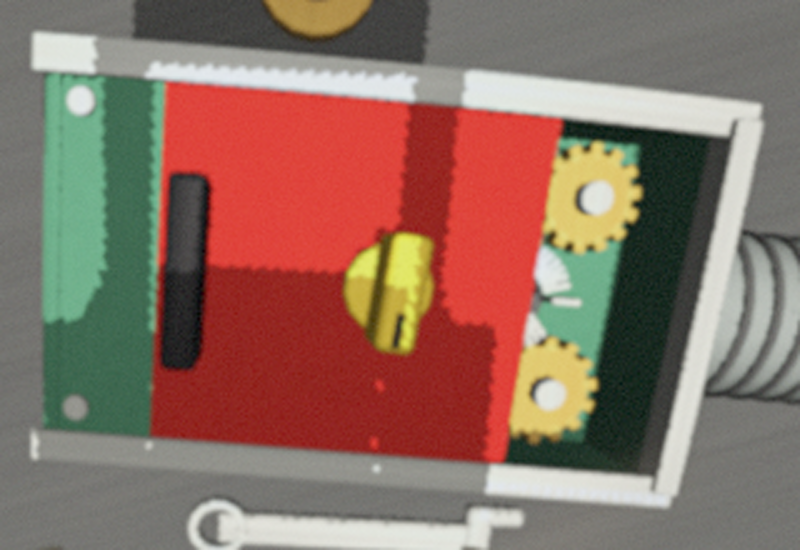

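View pics/w1d.png

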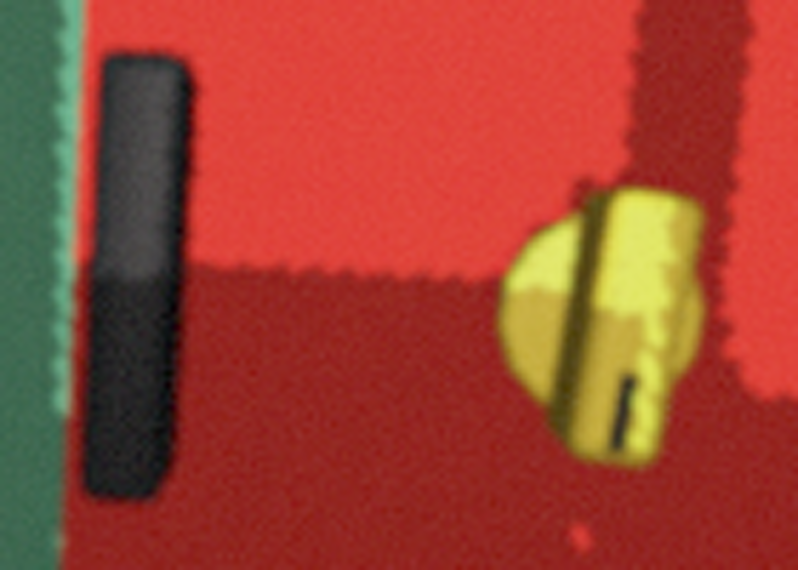

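```bash
python3 - <<'E'
from bench import env
from h import *
import pickle
s=pickle.load(open('pics/w1.pkl','rb'));m=env.camera_model('wrist');T=campose(m,s['tcp_pos'],s['eef_rot'])
A=lambda c:(c[0]/2.5+220,c[1]/2.5+20)
B=lambda c:(c[0]/5.7+270,c[1]/5.7+80)
P={}
for n,px,h in (('stop -x',A((763,104)),88),('stop +x',A((672,506)),88),('rail -x-y',A((33,33)),84),('rail +x-y',A((33,458)),84),
 ('ribTL',B((105,55)),108),('ribBL',B((84,492)),108),('ribTR',B((187,60)),108),('ribBR',B((165,492)),108),
 ('kTL',B((612,190)),123),('kTR',B((703,203)),123),('kBL',B((570,462)),123),('kBR',B((656,467)),123),
 ('spring_hatch+y edge',A((563,120)),78),('hatch+y edge b',A((505,462)),78),('hatch-y',A((164,84)),78),('hatch -y b',A((150,436)),78)):
    P[n]=back(m,T,px,h);print(n,P[n].round(1))
ang=lambda v:np.degrees(np.arctan2(v[1],v[0]))
x=P['stop +x']-P['stop -x'];print('x',ang(x),np.linalg.norm(x)); 
for e in('-x','+x'):
    y=P['stop '+e]-P['rail '+e+'-y'];print('y',ang(y),np.linalg.norm(y))
v=P['ribBL']-P['ribTL'];print('rib',ang(v),np.linalg.norm(v), 'mid',sum(P[k] for k in('ribTL','ribTR','ribBL','ribBR'))/4)
print('kn',ang(P['kBR']-P['kTR']),ang(P['kBL']-P['kTL']),'mid',sum(P[k] for k in('kTL','kTR','kBL','kBR'))/4)
E
```

```text
stop -x [520.8  43.8  88. ]
stop +x [669.2  -9.7  88. ]
rail -x-y [ 427.8 -207.7   84. ]
rail +x-y [ 578.1 -262.4   84. ]
ribTL [ 490.4 -172.   108. ]
ribBL [ 553. -195.  108.]
ribTR [ 494.5 -160.3  108. ]
ribBR [ 556.5 -182.5  108. ]
kTL [ 529.5 -105.3  123. ]
kTR [534.7 -92.9 123. ]
kBL [ 566.5 -120.3  123. ]
kBR [ 570.7 -107.9  123. ]
spring_hatch+y edge [507.6 -26.3  78. ]
hatch+y edge b [634.6 -72.7  78. ]
hatch-y [ 456.1 -167.7   78. ]
hatch -y b [ 583.5 -214.    78. ]
x -19.856569508813468 157.69155299147567
y 69.69595198295131 268.18784739628666
y 70.19217366960098 268.62443425592613
rib -20.240254364055854 66.65198869514349 mid [ 523.60367638 -177.45418586  108.        ]
kn -22.655854805518167 -22.06744356297083 mid [ 550.33142654 -106.56787169  123.        ]
```

```bash
cat > go.py <<'E'
import sys
from bench import env
from h import *
# go.py gx gy gz yaw_deg : grasp point target -> total delta in current tool axes
gx,gy,gz,yw=map(float,sys.argv[1:5])
s=env.sense();C=R.from_rotvec(s['eef_rot']).as_matrix();g=s['tcp_pos']+167*C[:,0]
a=np.radians(yw);z=np.array([np.cos(a),np.sin(a),0]);x=np.array([0,0,-1.]);G=np.c_[x,np.cross(z,x),z]
t=np.array([gx,gy,gz])-167*x-s['tcp_pos']
print('grasp',g.round(1),'yaw',np.degrees(np.arctan2(C[1,2],C[0,2])).round(2),'q6',s['q'][5].round(2),'F',s['wrist_force'].round(1),'M',s['torque'].round(2),'w',(93*s['gripper_width']).round(1),'t',s['time'])
print('d tool mm',(C.T@t).round(1),'rot',R.from_matrix(C.T@G).as_rotvec().round(4))
E
python3 go.py 523.6 -177.5 150 69.9
```

```text
Traceback (most recent call last):
  File "go.py", line 9, in <module>
    print('grasp',g.round(1),'yaw',np.degrees(np.arctan2(C[1,2],C[0,2])).round(2),'q6',s['q'][5].round(2),'F',s['wrist_force'].round(1),'M',s['torque'].round(2),'w',(93*s['gripper_width']).round(1),'t',s['time'])
                                                                                                                                                                     ^^^^^^^^^^^^^^^^^^^^^^^^^^^^^
AttributeError: 'float' object has no attribute 'round'
```

```bash
sed -i "s/(93\*s\['gripper_width'\]).round(1)/round(93*s['gripper_width'],1)/" go.py
python3 go.py 523.6 -177.5 150 69.9
```

```text
grasp [ 596.2 -170.2  233.9] yaw 74.24 q6 -1.61 F [-0.7  0.2 -0.3] M [-0.   -0.11  0.02] w 93.0 t 1.575
d tool mm [ 84.3  68.3 -26.8] rot [ 0.0758 -0.0006 -0.0057]
```

```bash
python3 -m pendant '[[0,0.034,-0.0135,0.038,0,-0.003],[0,0.034,-0.0135,0.038,0,-0.003],[0.04,0,0,0,0,0],[0.042,0,0,0,0,0],[0,0,0,0,0,0]]' 0.05 20; python3 go.py 523.6 -177.5 102 69.9
```

```text
time: 2.2
tcp_pos: [521.9, -176.5, 317.8]
eef_rot: [-0.929, 1.364, 0.925]
wrist_force: [-0.1, -0.8, 0.3]
gripper_width: 0.552
grasp [ 522.1 -176.7  150.8] yaw 68.39 q6 -1.57 F [-0.1 -0.8  0.3] M [ 0.05 -0.13  0.03] w 51.3 t 2.2
d tool mm [48.8 -1.9 -0.3] rot [-0.0264 -0.0007  0.0018]
```

```bash
python3 -m pendant '[[0.024,-0.002,0,-0.026,0,0],[0.024,0,0,0,0,0],[0,0,0,0,0,0]]' 0.05; python3 go.py 523.6 -177.5 102 69.9; python3 -c "
from bench import env;import cv2
cv2.imwrite('pics/w2.png',env.capture('wrist'))"
```

```text
time: 2.58
tcp_pos: [525.2, -177.7, 274.6]
eef_rot: [-0.946, 1.354, 0.936]
wrist_force: [-0.3, 0.3, 0.4]
gripper_width: 0.537
grasp [ 526.2 -178.2  107.6] yaw 69.5 q6 -1.58 F [-0.3  0.3  0.4] M [ 0.08 -0.08  0.02] w 50.0 t 2.575
d tool mm [ 5.6  1.6 -0.4] rot [-0.0071 -0.0008  0.0065]
```

View pics/w2.png

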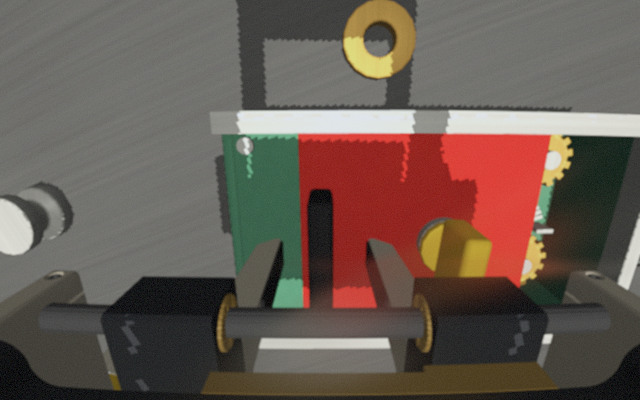

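```bash
python3 -m pendant '[[0.006,0.001,0,-0.007,0,0.006],[0,0,0,0,0,0],[0,0,0,0,0,0],[0,0,0,0,0,0]]' 0.005 25; python3 go.py 523.6 -177.5 102 69.9
```

```text
time: 3.12
tcp_pos: [525.2, -177.7, 273.6]
eef_rot: [-0.951, 1.353, 0.941]
wrist_force: [-1.0, -2.7, -2.4]
gripper_width: 0.157
grasp [ 526.1 -178.3  106.6] yaw 69.85 q6 -1.59 F [-1.  -2.7 -2.4] M [-0.41  0.1  -0.  ] w 14.6 t 3.125
d tool mm [ 4.6  1.6 -0.3] rot [-0.0008 -0.0013  0.0063]
```

```bash
python3 -m pendant '[[0,0,0.012,0,0,0],[0,0,0.012,0,0,0],[0,0,0.012,0,0,0],[0,0,0.01,0,0,0],[0,0,0,0,0,0]]'; python3 go.py 544.9 -119.3 107 69.9
```

```text
time: 3.75
tcp_pos: [542.0, -131.9, 273.6]
eef_rot: [-0.951, 1.353, 0.941]
wrist_force: [1.0, 1.0, -0.4]
gripper_width: 0.149
grasp [ 543.  -132.6  106.6] yaw 69.86 q6 -1.5 F [ 1.   1.  -0.4] M [ 0.37 -0.35 -0.02] w 13.9 t 3.75
d tool mm [-0.5  1.7 12.8] rot [-0.0008 -0.0019  0.0066]
```

```bash
python3 -m pendant '[[0,0,0.005,0,0,0],[0,0,0.004,0,0,0]]'; python3 -m pendant '[[0,0,0.003,0,0,0]]';python3 -m pendant '[[0,0,0.003,0,0,0]]'; python3 go.py 544.9 -119.3 107 69.9
```

```text
time: 4.0
tcp_pos: [545.2, -123.3, 273.6]
eef_rot: [-0.952, 1.353, 0.94]
wrist_force: [-0.9, -3.3, 0.2]
gripper_width: 0.149
time: 4.12
tcp_pos: [546.3, -120.5, 273.5]
eef_rot: [-0.952, 1.354, 0.94]
wrist_force: [-8.3, -23.7, -0.4]
gripper_width: 0.148
time: 4.25
tcp_pos: [546.8, -119.3, 273.5]
eef_rot: [-0.955, 1.36, 0.938]
wrist_force: [-14.4, -40.3, 1.6]
gripper_width: 0.146
grasp [ 547.2 -121.1  106.5] yaw 69.8 q6 -1.47 F [-14.4 -40.3   1.6] M [-6.71  2.45 -0.09] w 13.6 t 4.25
d tool mm [-0.5  1.7 -0.7] rot [-0.0018 -0.0094  0.0062]
```

```bash
python3 -m pendant '[[0,0,-0.0005,0,0,0],[0,0,0,0,0,0],[0,0,0,0,0,0],[0,0,0,0,0,0]]' 0.045; python3 go.py 544.9 -119.3 170 69.9
```

```text
time: 4.75
tcp_pos: [546.6, -119.5, 273.6]
eef_rot: [-0.954, 1.359, 0.938]
wrist_force: [0.9, 0.1, -0.9]
gripper_width: 0.476
grasp [ 547.1 -121.2  106.6] yaw 69.78 q6 -1.47 F [ 0.9  0.1 -0.9] M [ 0.06 -0.04  0.02] w 44.3 t 4.75
d tool mm [-63.4   1.3  -0.9] rot [-0.0021 -0.0085  0.006 ]
```

```bash
python3 -m pendant '[[-0.04,0,0,0,-0.009,0.006],[-0.04,-0.01,0.01,0,0,0],[0,-0.035,0.015,0,0,0],[0,-0.035,0.015,0,0,0],[0,0,0,0,0,0]]'; python3 cap.py w3;  python3 -c "
import cv2;a=cv2.imread('pics/w3.png');cv2.imwrite('pics/w3b.png',cv2.resize(a,(800,500),interpolation=2))"
```

```text
time: 5.38
tcp_pos: [637.8, -108.3, 356.5]
eef_rot: [-0.945, 1.354, 0.946]
wrist_force: [0.2, 0.2, -0.8]
gripper_width: 0.489
[ 637.76567776 -108.26718039  356.49225863] yaw z 69.8026316936829 x axis [ 0.00116425  0.00182693 -0.99999765] 5.375
```

View pics/w3b.png

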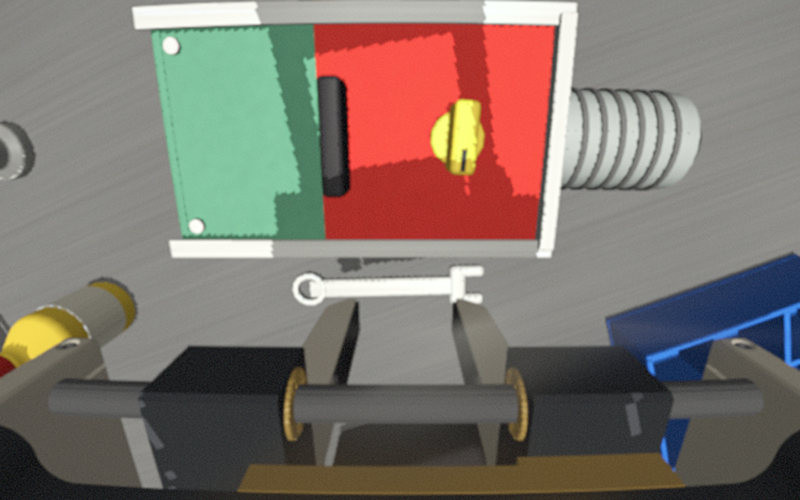

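Hatch shut against the end stop; knob at about (463,136) in this enlargement. Close-up.

```bash
python3 -c "
import cv2;a=cv2.imread('pics/w3.png');cv2.imwrite('pics/w3c.png',cv2.resize(a[60:160,330:470],None,fx=5.7,fy=5.7,interpolation=2))"
```

```text
(no output)
```

View pics/w3c.png

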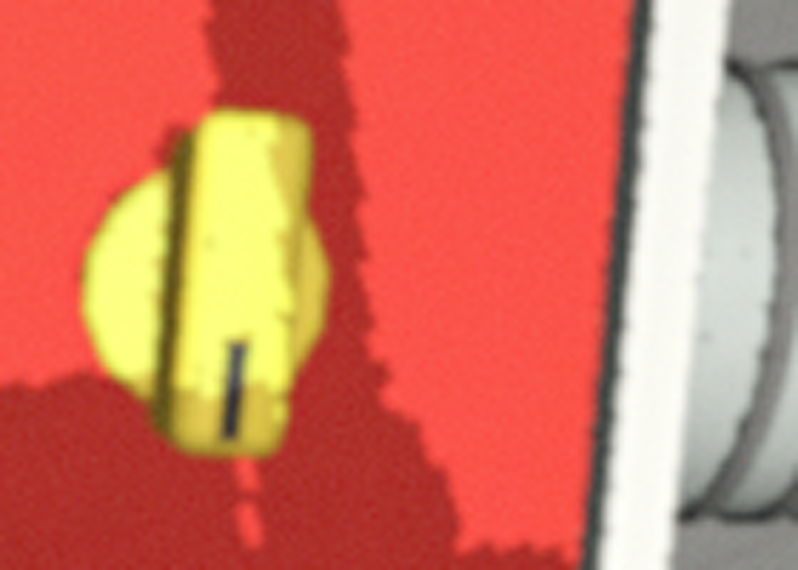

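```bash
python3 - <<'E'
from bench import env
from h import *
import pickle
s=pickle.load(open('pics/w3.pkl','rb'));m=env.camera_model('wrist');T=campose(m,s['tcp_pos'],s['eef_rot'])
B=lambda c:(c[0]/5.7+330,c[1]/5.7+60)
P=[back(m,T,B(c),123) for c in((198,110),(312,113),(170,456),(284,458))]
ang=lambda v:np.degrees(np.arctan2(v[1],v[0]))
print(np.round(P,1),np.mean(P,0),ang(P[2]-P[0]),ang(P[3]-P[1]),np.linalg.norm(P[2]-P[0]),np.linalg.norm(P[1]-P[0]))
for n,c,h in (('disc l',(82,285),91),('disc r',(330,280),91)): print(n,back(m,T,B(c),h))
E
python3 go.py 571 -47 113 67.5
```

```text
[[550.9 -46.4 123. ]
 [555.7 -34.  123. ]
 [587.6 -62.1 123. ]
 [592.7 -49.  123. ]] [571.72015903 -47.85864039 123.        ] -23.100998998655136 -22.13518770272907 39.953688580971466 13.364927783548596
disc l [565.32856402 -63.51721707  91.        ]
disc r [576.33704865 -31.18023869  91.        ]
grasp [ 637.  -108.   189.5] yaw 69.8 q6 -1.43 F [ 0.2  0.1 -0. ] M [ 0.09 -0.09 -0.03] w 44.9 t 5.425
d tool mm [76.6 83.  34.7] rot [0.0401 0.0019 0.0001]
```

```bash
python3 -m pendant '[[0,0.041,0.0165,0.02,0.001,0],[0.01,0.04,0.0165,0.02,0.001,0],[0.03,0,0,0,0,0],[0,0,0,0,0,0]]' 0.04; python3 go.py 571.3 -47.5 113 67.5
```

```text
time: 5.92
tcp_pos: [568.4, -47.3, 315.6]
eef_rot: [-0.914, 1.371, 0.914]
wrist_force: [0.1, 0.5, 0.2]
gripper_width: 0.433
grasp [568.4 -47.3 148.6] yaw 67.39 q6 -1.3 F [0.1 0.5 0.2] M [ 0.03 -0.05  0.03] w 40.3 t 5.925
d tool mm [35.6 -2.7  0.9] rot [-0.0018  0.0001 -0.0004]
```

```bash
python3 -m pendant '[[0.015,-0.003,0.001,0,0,0],[0.012,0,0,0,0,0],[0.006,0,0,0,0,0]]'; python3 go.py 571.3 -47.5 113 67.5; python3 cap.py w4;  python3 -c "
import cv2;a=cv2.imread('pics/w4.png');cv2.imwrite('pics/w4b.png',cv2.resize(a,(800,500),interpolation=2))"
```

```text
time: 6.3
tcp_pos: [572.1, -48.2, 283.0]
eef_rot: [-0.914, 1.369, 0.912]
wrist_force: [0.4, 0.1, 0.5]
gripper_width: 0.43
grasp [572.5 -48.2 116. ] yaw 67.35 q6 -1.3 F [0.4 0.1 0.5] M [ 0.07 -0.07 -0.04] w 40.0 t 6.3
d tool mm [3.  1.1 0.4] rot [-0.0026  0.0009  0.002 ]
[572.1358597  -48.23897354 282.96903955] yaw z 67.35118485071905 x axis [ 2.21746497e-03  2.34746938e-05 -9.99997541e-01] 6.3
```

View pics/w4b.png

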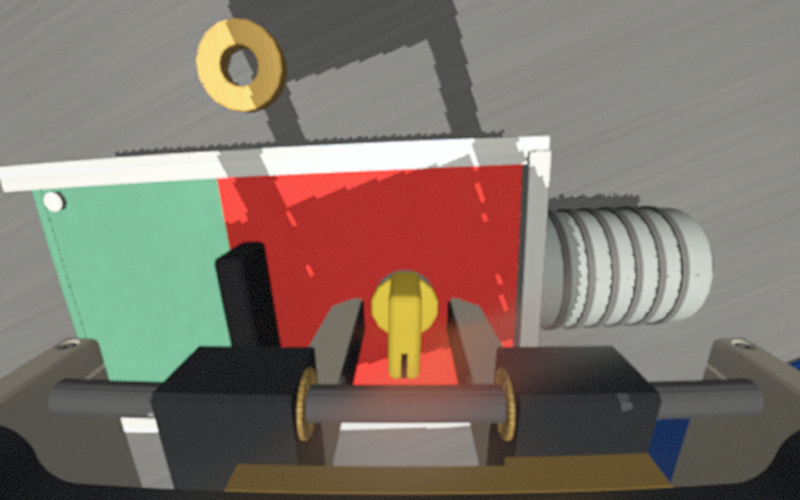

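```bash
python3 -m pendant '[[0.002,0.001,0,0,0,0]]';  python3 -m pendant '[[0.001,0,0,0,0,0],[0,0,0,0,0,0],[0,0,0,0,0,0],[0,0,0,0,0,0]]' 0.005 25; python3 go.py 571.3 -47.5 113 67.5
```

```text
time: 6.48
tcp_pos: [571.3, -48.0, 280.3]
eef_rot: [-0.914, 1.369, 0.912]
wrist_force: [1.4, 0.3, 0.6]
gripper_width: 0.429
time: 6.98
tcp_pos: [571.3, -48.2, 279.8]
eef_rot: [-0.914, 1.37, 0.912]
wrist_force: [-2.0, -4.9, -0.9]
gripper_width: 0.149
grasp [571.6 -48.3 112.8] yaw 67.33 q6 -1.3 F [-2.  -4.9 -0.9] M [-0.6   0.24 -0.07] w 13.8 t 6.975
d tool mm [-0.2  0.3  0.6] rot [-0.0029  0.0001  0.002 ]
```

```bash
for i in 1 ; do python3 -m pendant '[[-0.001,0,-0.0004,0,0,0]]'; done; python3 -m pendant '[[-0.001,0,0,0,0,0]]'; python3 -m pendant '[[-0.001,0,0,0,0,0]]'
```

```text
time: 7.1
tcp_pos: [571.1, -48.4, 280.6]
eef_rot: [-0.914, 1.369, 0.912]
wrist_force: [3.6, 2.8, -4.6]
gripper_width: 0.151
time: 7.22
tcp_pos: [571.2, -48.4, 281.4]
eef_rot: [-0.914, 1.369, 0.912]
wrist_force: [2.3, -1.5, -4.7]
gripper_width: 0.145
time: 7.35
tcp_pos: [571.2, -48.4, 282.2]
eef_rot: [-0.914, 1.369, 0.912]
wrist_force: [2.4, -1.5, -5.3]
gripper_width: 0.144
```

```bash
python3 -m pendant '[[-0.001,0,0,0,0,0]]'|grep -E 'pos|for'; python3 -m pendant '[[-0.001,0,0,0,0,0]]'|grep -E 'pos|for'
```

```text
tcp_pos: [571.2, -48.4, 283.1]
wrist_force: [2.7, -0.9, -5.1]
tcp_pos: [571.2, -48.4, 284.1]
wrist_force: [2.9, -2.4, -6.1]
```

```bash
python3 -m pendant '[[-0.001,0,0,0,0,0]]'|grep -E 'pos|for'; python3 -m pendant '[[-0.001,0,0,0,0,0]]'|grep -E 'pos|for'
```

```text
tcp_pos: [571.2, -48.4, 285.1]
wrist_force: [3.3, -0.8, -6.5]
tcp_pos: [571.2, -48.4, 285.9]
wrist_force: [5.0, -1.2, -11.4]
```

```bash
for i in 1; do python3 -m pendant '[[0,0,0,0.1,0,0]]'|grep -E 'pos|for';  python3 -m pendant '[[0,0,0,0.1,0,0]]'|grep -E 'pos|for'; python3 -m pendant '[[0,0,0,0.1,0,0]]'|grep -E 'pos|for'; done; python3 go.py 571.3 -47.5 113 67.5
```

```text
tcp_pos: [571.2, -48.4, 285.7]
wrist_force: [3.6, -0.7, -7.7]
tcp_pos: [571.2, -48.4, 285.7]
wrist_force: [3.2, -1.3, -6.2]
tcp_pos: [571.2, -48.5, 285.7]
wrist_force: [3.7, -1.0, -7.2]
grasp [571.4 -48.5 118.7] yaw 49.68 q6 -1.0 F [ 3.7 -1.  -7.2] M [-0.23 -0.6   0.02] w 13.5 t 8.225
d tool mm [5.7 0.5 0.8] rot [-0.3111  0.0006  0.0014]
```

```bash
python3 -m pendant '[[-0.0007,0,0,0.05,0,0]]'|grep -E 'pos|for';  python3 -m pendant '[[-0.0003,0,0,0.1,0,0]]'|grep -E 'pos|for'; python3 go.py 571.3 -47.5 113 67.5
```

```text
tcp_pos: [571.2, -48.5, 286.3]
wrist_force: [3.9, -1.1, -11.2]
tcp_pos: [571.1, -48.5, 286.3]
wrist_force: [6.7, -0.8, -11.1]
grasp [571.3 -48.5 119.3] yaw 40.79 q6 -0.84 F [  6.7  -0.8 -11.1] M [-0.25 -1.01  0.07] w 13.8 t 8.475
d tool mm [6.3 0.7 0.8] rot [-0.4661  0.0005  0.0011]
```

```bash
python3 -m pendant '[[0,-0.0003,0.0004,0.1,0,0]]'|grep -E 'pos|for';  python3 -m pendant '[[0,0,0,0.1,0,0]]'|grep -E 'pos|for';  python3 -m pendant '[[0,0,0,0.1,0,0]]'|grep -E 'pos|for'; python3 go.py 571.3 -47.5 113 67.5
```

```text
tcp_pos: [571.5, -48.5, 285.9]
wrist_force: [-0.7, -2.2, -7.6]
tcp_pos: [571.4, -48.5, 285.8]
wrist_force: [2.7, -1.5, -6.4]
tcp_pos: [571.4, -48.5, 285.8]
wrist_force: [3.0, -0.8, -6.4]
grasp [571.4 -48.6 118.8] yaw 23.04 q6 -0.53 F [ 3.  -0.8 -6.4] M [-0.18 -0.73  0.06] w 14.0 t 8.85
d tool mm [5.8 1.  0.3] rot [-7.76e-01 -7.00e-04  1.00e-04]
```

```bash
python3 -m pendant '[[-0.0007,0,0,0.1,0,0]]'|grep -E 'pos|for';  python3 -m pendant '[[-0.0003,0,0,0.1,0,0]]'|grep -E 'pos|for';python3 -m pendant '[[-0.0003,0,0,0.1,0,0]]'|grep -E 'pos|for'; python3 go.py 571.3 -47.5 113 67.5
```

```text
tcp_pos: [571.4, -48.6, 286.4]
wrist_force: [3.4, -0.6, -7.2]
tcp_pos: [571.4, -48.6, 286.7]
wrist_force: [4.3, -1.1, -7.1]
tcp_pos: [571.3, -48.5, 286.9]
wrist_force: [2.1, 1.0, -7.2]
grasp [571.2 -48.6 119.9] yaw 5.29 q6 -0.22 F [ 2.1  1.  -7.2] M [ 0.16 -0.52  0.5 ] w 14.2 t 9.225
d tool mm [6.9 1.  0.1] rot [-1.0858 -0.0011 -0.    ]
```

```bash
python3 -m pendant '[[-0.0015,0,0,-0.06,0,0]]'|grep -E 'pos|for';  python3 -m pendant '[[-0.0015,0,0,0,0,0]]'|grep -E 'pos|for'; python3 go.py 571.3 -47.5 113 67.5
```

```text
tcp_pos: [571.3, -48.5, 287.9]
wrist_force: [7.9, -0.6, -13.8]
tcp_pos: [571.4, -48.5, 289.3]
wrist_force: [4.2, -1.5, -8.1]
grasp [571.2 -48.5 122.3] yaw 8.74 q6 -0.28 F [ 4.2 -1.5 -8.1] M [-0.27 -0.9   0.03] w 13.8 t 9.475
d tool mm [9.3 1.  0.1] rot [-1.0256e+00 -1.2000e-03 -2.0000e-04]
```

```bash
python3 -m pendant '[[-0.0015,0,0.0003,0,0,0],[-0.0015,0,0,0,0,0]]'|grep -E 'pos|for';  python3 -m pendant '[[-0.0015,0,0,0,0,0]]'|grep -E 'pos|for'; python3 -m pendant '[[-0.001,0,0,0,0,0]]'|grep -E 'pos|for'; python3 go.py 571.3 -47.5 113 67.5
```

```text
tcp_pos: [571.6, -48.4, 292.1]
wrist_force: [4.9, -1.9, -9.8]
tcp_pos: [571.6, -48.4, 293.6]
wrist_force: [4.1, -1.0, -11.1]
tcp_pos: [571.6, -48.4, 294.6]
wrist_force: [4.6, -1.7, -9.4]
grasp [571.2 -48.5 127.6] yaw 8.67 q6 -0.28 F [ 4.6 -1.7 -9.4] M [-0.28 -0.85  0.07] w 14.0 t 9.975
d tool mm [14.6  1.  -0.1] rot [-1.0268e+00 -2.0000e-03 -8.0000e-04]
```

```bash
python3 -m pendant '[[-0.001,0,0,0,0,0]]'|grep -E 'pos|for'; python3 -m pendant '[[-0.0007,0,0,0,0,0]]'|grep -E 'pos|for'; python3 go.py 571.3 -47.5 113 67.5
```

```text
tcp_pos: [571.6, -48.4, 295.5]
wrist_force: [3.3, -2.1, -11.0]
tcp_pos: [571.6, -48.4, 296.2]
wrist_force: [4.3, -1.3, -10.9]
grasp [571.3 -48.5 129.2] yaw 8.67 q6 -0.28 F [  4.3  -1.3 -10.9] M [-0.3  -0.94  0.06] w 14.1 t 10.225
d tool mm [16.2  1.  -0.1] rot [-1.0268e+00 -2.0000e-03 -8.0000e-04]
```

```bash
cat > st.py <<'E'
from bench import env
from h import *
s=env.sense();C=R.from_rotvec(s['eef_rot']).as_matrix()
print('lift',(s['tcp_pos'][2]-279.8).round(2),'turn',(1.175-np.arctan2(C[1,2],C[0,2])).round(3),'xy',s['tcp_pos'][:2].round(1),'F',s['wrist_force'].round(1),'Mz',s['torque'][2].round(2),'tool F',(C.T@s['wrist_force']).round(1),'q6',s['q'][5].round(2))
E
python3 -m pendant '[[0,0,0,0.1,0,0]]' >/dev/null; python3 st.py; python3 -m pendant '[[0,0,0,0.1,0,0]]'>/dev/null; python3 st.py;python3 -m pendant '[[0,0,0,0.1,0,0]]'>/dev/null; python3 st.py
```

```text
lift 16.43 turn 1.125 xy [571.6 -48.4] F [  3.   -1.1 -10.1] Mz 0.03 tool F [10.1 -1.2  3. ] q6 -0.18
lift 16.39 turn 1.229 xy [571.6 -48.5] F [  3.9  -2.7 -11. ] Mz 0.06 tool F [10.9 -2.5  4.1] q6 -0.07
lift 16.3 turn 1.332 xy [571.6 -48.4] F [  4.4  -1.2 -11.5] Mz 0.01 tool F [11.5 -0.5  4.6] q6 0.03
```

```bash
python3 -m pendant '[[0,0,0.0004,0.1,0,0]]' >/dev/null; python3 st.py; python3 -m pendant '[[0,0,0,0.1,0,0]]'>/dev/null; python3 st.py;python3 -m pendant '[[0,0,0,0.1,0,0]]'>/dev/null; python3 st.py
```

```text
lift 16.12 turn 1.436 xy [571.8 -48.5] F [  0.4  -0.9 -10.5] Mz -0.03 tool F [10.5 -0.8  0.6] q6 0.13
lift 15.97 turn 1.539 xy [571.7 -48.5] F [  4.1  -1.9 -10.9] Mz -0.01 tool F [10.9 -0.3  4.5] q6 0.24
lift 15.91 turn 1.642 xy [571.7 -48.5] F [  4.3  -0.8 -10.8] Mz 0.06 tool F [10.8  1.3  4.2] q6 0.34
```

```bash
python3 -m pendant '[[0.001,0,0,0,0,0]]' >/dev/null; python3 st.py; python3 -m pendant '[[0.001,0,0,0,0,0]]'>/dev/null; python3 st.py;python3 -m pendant '[[0.001,0,0,0,0,0]]'>/dev/null; python3 st.py
```

```text
lift 14.95 turn 1.642 xy [571.7 -48.5] F [  4.5  -1.  -10.7] Mz -0.05 tool F [10.7  1.2  4.4] q6 0.34
lift 13.94 turn 1.64 xy [571.7 -48.5] F [ 3.1 -0.8 -9.1] Mz -0.06 tool F [9.1 0.7 3.1] q6 0.34
lift 12.95 turn 1.638 xy [571.7 -48.5] F [ 3.  -1.5 -7.5] Mz -0.08 tool F [7.5 0.  3.4] q6 0.33
```

```bash
python3 -m pendant '[[0.0007,0,0,0,0,0]]' >/dev/null; python3 st.py; python3 -m pendant '[[0.0007,0,0,0,0,0]]'>/dev/null; python3 st.py
```

```text
lift 12.56 turn 1.638 xy [571.7 -48.5] F [ 1.1 -1.2 -3.8] Mz -0.07 tool F [ 3.8 -0.6  1.6] q6 0.33
lift 12.3 turn 1.637 xy [571.7 -48.5] F [-0.4 -0.1 -1. ] Mz -0.06 tool F [ 1.  -0.3 -0.3] q6 0.33
```

```bash
python3 -m pendant '[[-0.0002,0,0,0.06,0,0]]' >/dev/null; python3 st.py; python3 -m pendant '[[-0.0002,0,0,0.06,0,0]]'>/dev/null; python3 st.py; python3 -m pendant '[[-0.0002,0,0,0.06,0,0]]'>/dev/null; python3 st.py
```

```text
lift 12.8 turn 1.698 xy [571.7 -48.4] F [ 0.8 -1.2 -5.5] Mz 0.07 tool F [ 5.4 -0.6  1.3] q6 0.39
lift 13.15 turn 1.759 xy [571.7 -48.4] F [ 1.3 -1.5 -6.2] Mz 0.12 tool F [ 6.2 -0.5  2. ] q6 0.46
lift 13.4 turn 1.821 xy [571.6 -48.4] F [ 1.9 -1.8 -7.5] Mz 0.04 tool F [ 7.5 -0.3  2.6] q6 0.52
```

```bash
python3 -m pendant '[[0.0003,0,0,0.06,0,0]]' >/dev/null; python3 st.py; python3 -m pendant '[[0.0002,0,0,0.06,0,0]]'>/dev/null; python3 st.py; python3 -m pendant '[[0.0001,0,0,0.06,0,0]]'>/dev/null; python3 st.py
```

```text
lift 13.32 turn 1.883 xy [571.6 -48.4] F [ 0.5 -0.9 -4. ] Mz 0.03 tool F [ 4.  -0.4  1. ] q6 0.58
lift 13.4 turn 1.944 xy [571.6 -48.4] F [ 0.8 -0.5 -2.2] Mz 0.09 tool F [2.2 0.2 1. ] q6 0.64
lift 13.67 turn 2.006 xy [571.6 -48.4] F [ 0.8 -1.5 -4.1] Mz 0.02 tool F [ 4.1 -0.4  1.6] q6 0.7
```

```bash
python3 -m pendant '[[0.0001,0,0,0.06,0,0]]' >/dev/null; python3 st.py; python3 -m pendant '[[0.0001,0,0,0.06,0,0]]'>/dev/null; python3 st.py; python3 -m pendant '[[0.0001,0,0,0.06,0,0]]'>/dev/null; python3 st.py
```

```text
lift 13.87 turn 2.068 xy [571.5 -48.4] F [ 0.1 -0.7 -4.1] Mz 0.11 tool F [ 4.1 -0.3  0.7] q6 0.76
lift 14.14 turn 2.129 xy [571.5 -48.4] F [ 0.5 -1.9 -3.8] Mz 0.05 tool F [ 3.8 -0.6  1.8] q6 0.83
lift 14.3 turn 2.191 xy [571.5 -48.4] F [ 0.2 -0.9 -5.3] Mz 0.04 tool F [ 5.3 -0.3  0.9] q6 0.89
```

```bash
python3 -m pendant '[[0.0003,0,0,0.06,0,0]]' >/dev/null; python3 st.py; python3 -m pendant '[[0.0002,0,0,0.06,0,0]]'>/dev/null; python3 st.py; python3 -m pendant '[[0.0002,0,0,0.06,0,0]]'>/dev/null; python3 st.py
```

```text
lift 14.31 turn 2.253 xy [571.5 -48.3] F [ 1.4 -0.2 -3.4] Mz 0.06 tool F [3.4 1.1 0.8] q6 0.95
lift 14.35 turn 2.314 xy [571.4 -48.3] F [ 0.8 -1.  -4.7] Mz 0.22 tool F [4.7 0.3 1.3] q6 1.01
lift 14.37 turn 2.375 xy [571.4 -48.3] F [ 1.7 -0.8 -5.8] Mz 0.52 tool F [5.8 1.3 1.4] q6 1.07
```

```bash
python3 -m pendant '[[0.0003,0,0,0.04,0,0]]' >/dev/null; python3 st.py; python3 -m pendant '[[0.0004,0,0,0.02,0,0]]'>/dev/null; python3 st.py; python3 -m pendant '[[0.0004,0,0,0,0,0]]'>/dev/null; python3 st.py
```

```text
lift 14.33 turn 2.416 xy [571.4 -48.2] F [ 3.7  0.1 -4.6] Mz 0.56 tool F [4.6 3.6 1.1] q6 1.11
lift 14.22 turn 2.436 xy [571.4 -48.2] F [ 1.3 -0.7 -2.1] Mz 0.66 tool F [2.1 1.1 1. ] q6 1.13
lift 14.07 turn 2.436 xy [571.5 -48.1] F [ 0.1 -1.2 -1.7] Mz 0.63 tool F [ 1.7 -0.3  1.2] q6 1.13
```

```bash
python3 -m pendant '[[0,0,0,0,0,0],[0,0,0,0,0,0],[0,0,0,0,0,0]]' 0.035 >/dev/null; python3 st.py; python3 cap.py w5
```

```text
lift 14.93 turn 2.435 xy [571.5 -48.1] F [ 0.1 -0.2 -1. ] Mz 0.01 tool F [1.  0.  0.2] q6 1.13
[571.49831248 -48.12444337 294.72865602] yaw z -72.1926648538395 x axis [-7.78144488e-04 -7.13486604e-04 -9.99999443e-01] 13.85
```

View pics/w5.png

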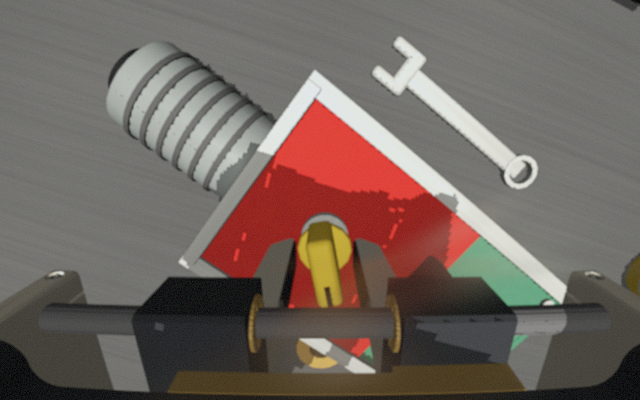

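```bash
python3 -m pendant '[[-0.03,0,0,0,0,0],[-0.04,-0.03,0,0,0,0],[0,-0.045,0,0,0,0],[0,0,0,0,0,0]]' >/dev/null; python3 cap.py w6; python3 -c "
from bench import env;import cv2
a=cv2.imread('pics/w6.png');cv2.imwrite('pics/w6b.png',cv2.resize(a[40:260,180:500],None,fx=2.5,fy=2.5,interpolation=2))
a=env.capture('side');cv2.imwrite('pics/s6.png',a);cv2.imwrite('pics/s6c.png',cv2.resize(a[150:250,260:390],None,fx=6,fy=6,interpolation=2))"
```

```text
[498.39125491 -71.39051297 366.96833278] yaw z -72.15392618684169 x axis [-1.49856170e-03 -8.23760492e-04 -9.99998538e-01] 14.4
```

View pics/w6b.png

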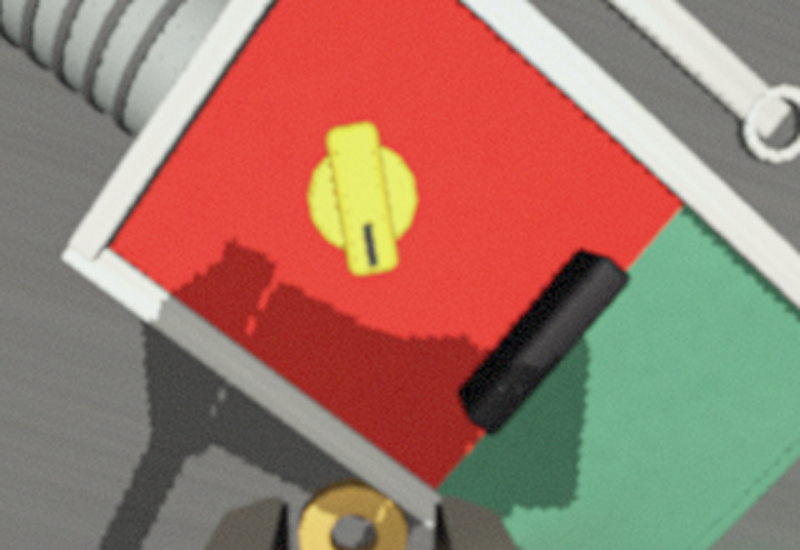

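View pics/s6c.png

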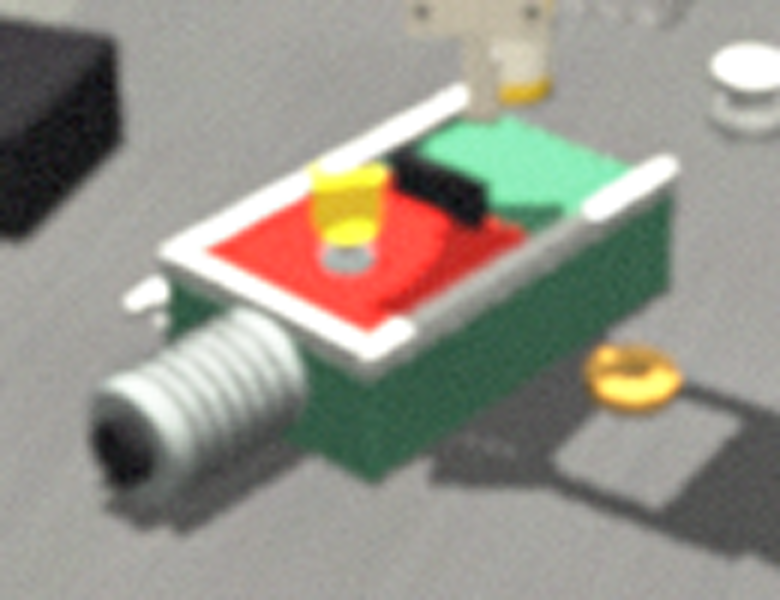

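```bash
python3 - <<'E'
from bench import env
from h import *
import pickle
s=pickle.load(open('pics/w6.pkl','rb'));m=env.camera_model('wrist');T=campose(m,s['tcp_pos'],s['eef_rot'])
B=lambda c:(c[0]/2.5+180,c[1]/2.5+40)
for h in (123,136.7):
    P=[back(m,T,B(c),h) for c in((326,128),(378,122),(348,277),(400,270))]
    ang=lambda v:np.degrees(np.arctan2(v[1],v[0]))
    print(h,np.mean(P,0).round(1),ang(P[0]-P[2]),ang(P[1]-P[3]),np.linalg.norm(P[2]-P[0]),np.linalg.norm(P[1]-P[0]))
m=env.camera_model('side');T=campose(m)
p=fwd(m,T,[[571.5,-48,123],[571.5,-48,136.7],[571.5,-48,140]]);print((p-[260,150])*6)
E
python3 go.py 571.5 -48.1 127.7 -63.5
```

```text
123 [571.  -48.5 123. ] 26.056573309472554 27.156998887097238 42.2088178346489 14.699832714474098
136.7 [571.3 -48.3 136.7] 26.056573309472626 27.156998887097195 39.622609259513865 13.799148085775174
[[343.62888647 194.55185503]
 [343.09030573 173.12253032]
 [342.95974059 167.92774723]]
grasp [499.8 -71.1 199.9] yaw -72.12 q6 1.07 F [-0.2  1.1 -0.2] M [ 0.03  0.07 -0.02] w 35.0 t 14.5
d tool mm [72.1 75.2  0.1] rot [-0.1505  0.      0.0016]
```

```bash
python3 -m pendant '[[0,0.038,0,-0.08,0,0],[0,0.037,0,-0.08,0,0],[0.03,0,0,0,0,0],[0.02,0,0,0,0,0],[0,0,0,0,0,0]]' 0.035 >/dev/null;python3 go.py 571.5 -48.1 127.7 -63.4
```

```text
grasp [575.2 -43.  146.4] yaw -62.6 q6 0.97 F [-1.1 -0.7 -0.2] M [ 0.07  0.04 -0.03] w 35.1 t 15.125
d tool mm [18.7 -6.   2.6] rot [ 0.014  -0.0014  0.0029]
```

```bash
python3 -m pendant '[[0.004,-0.006,0.0025,0.014,0,0.002],[0.006,0,0,0,0,0],[0.005,0,0,0,0,0],[0,0,0,0,0,0]]' >/dev/null;python3 go.py 571.5 -48.1 128 -63.4
```

```text
grasp [571.5 -48.7 132.9] yaw -63.52 q6 0.98 F [-0.3  0.9 -0.4] M [0.06 0.11 0.02] w 35.0 t 15.625
d tool mm [ 4.9  0.5 -0.5] rot [-0.002   0.0003 -0.0019]
```

```bash
python3 -m pendant '[[0.004,0.0005,-0.0005,0,0,0],[0,0,0,0,0,0]]' >/dev/null;python3 st.py; python3 -m pendant '[[0,0,0,0,0,0],[0,0,0,0,0,0],[0,0,0,0,0,0]]' 0.005 25 >/dev/null;python3 st.py; python3 -m pendant '[[0,0,0,0.04,0,0]]' >/dev/null;python3 st.py;python3 -m pendant '[[0,0,0,0.04,0,0]]' >/dev/null;python3 st.py
```

```text
lift 16.2 turn 2.284 xy [571.5 -48. ] F [-1.1 -0.2 -0.5] Mz -0.05 tool F [ 0.5 -1.1 -0.4] q6 0.98
lift 16.46 turn 2.283 xy [571.6 -48. ] F [ 0.6 -0.6 -0.3] Mz 0.08 tool F [0.3 0.3 0.9] q6 0.98
lift 16.49 turn 2.324 xy [571.6 -48. ] F [-0.1 -0.6 -1.2] Mz 0.18 tool F [ 1.2 -0.3  0.5] q6 1.02
lift 16.47 turn 2.365 xy [571.6 -48. ] F [ 1.1 -1.1 -0.3] Mz 0.36 tool F [0.3 0.6 1.4] q6 1.06
```

```bash
python3 -m pendant '[[0,0,0,0,0,0],[0,0,0,0,0,0],[0,0,0,0,0,0],[0,0,0,0,0,0]]' 0.035 >/dev/null;python3 st.py; python3 -m pendant '[[-0.04,0,0,0,0,0],[-0.04,-0.04,0,0,0,0],[0,-0.04,0,0,0,0],[0,0,0,0,0,0],[0,0,0,0,0,0]]' >/dev/null; python3 cap.py w7; python3 -c "
from bench import env;import cv2,numpy as np
a=cv2.imread('pics/w7.png');a=cv2.resize(a,None,fx=1.25,fy=1.25)
b=env.capture('side');b=cv2.resize(b[150:250,260:390],None,fx=3,fy=3,interpolation=2);c=np.zeros((500,800,3),np.uint8)
cv2.imwrite('pics/w7b.png',a);cv2.imwrite('pics/s7.png',b)"
```

```text
lift 16.58 turn 2.363 xy [571.6 -48. ] F [-0.2 -0.4  0.7] Mz -0.0 tool F [-0.7 -0.4  0.3] q6 1.06
[495.45973547 -78.41871355 378.7339999 ] yaw z -67.99757836708226 x axis [ 2.62906946e-03 -1.86717618e-04 -9.99996527e-01] 17.625
```

View pics/w7b.png

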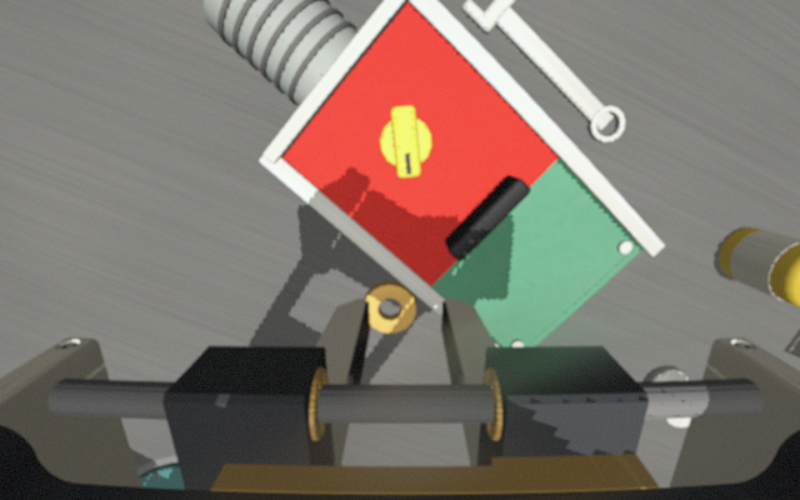

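View pics/s7.png

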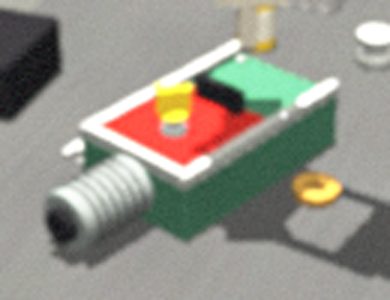

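The pictures show the hatch shut against the stop, the knob up on its own with the shaft visible beneath it, and the loose parts not moved. I'm handing in.

```bash
python3 -c "
from bench import env;print(env.sign_off(),env.sense()['time'])"
```

```text
the job is handed in; nothing more can be done
the job is handed in; nothing more can be done
```

The hatch is shut, and the screw is driven fully home and stays up by itself. I handed the job in at about 18 s of the 72 s.

- **Hatch:** I slid it about 61 mm by its rib until it met the end stop. The push peaked at about 43 N against the stop, more than needed. The pictures afterwards show it still shut.
- **Finding the gap:** I pulled lightly, about 11 N, and the screw was blocked at about 6 mm. After about 1 rad clockwise it came free, though one reading went briefly to 14 N. I lifted it to about 16.4 mm.
- **Driving it home:** I turned it about 0.6 rad, eased it down onto the thread at about 12.5 mm, and drove it clockwise to the stop. Hand force along the screw stayed under about 8 N there.
- **Stop check:** At the stop, torque climbed to about 0.6 N m, against light friction of under 0.15 N m. The tool twisted about 0.15 rad in the grip. I let go, took a new aligned grip, and the turn met the stop again at the same angle (2.28 rad clockwise from where I first gripped it).
- **Last look:** After the second release the pictures showed the knob up and the hatch shut, with the visible loose parts apparently where they were. The knob's height, measured from the picture after the first release, matched 13.7 mm of lift. The wrist-height readings ran about 0.5 mm higher than that, which I put down to give in the grip and arm.

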